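Draw the bolt and hold the sprung lid of the ring box open

ROBOT

A 6-joint arm with a two-finger parallel gripper is mounted at the origin on a cart in front of the work surface, level with it; the furniture and walls round the work are solid. World frame = base frame: x ahead of the robot, y to its left, z up, the work surface at z = 0. Lengths are in m, angles in degrees, forces in N, time in s.
With the tool pointing down it reaches from about 0.325 to 0.9 m from the base axis. Payload 3.5 kg.
Tool frame: the origin (TCP) lies midway between the tips of the shut fingers; the grasp point (between the pads) lies 19 mm behind it; x points along the fingers, z is the direction in which the jaws open and shut, and the axes are right-handed (so a half turn about x gives the same grasp; the last joint's range is limited). The gripper opens to 85 mm and grips with 20 to 120 N. Pads are 22 mm wide; open, the fingers measure 114 mm over their backs; the gripper's body (76 mm by 85 mm) begins 54 mm behind the grasp point. The pads swing forward as they close: fully open they stand 13 mm farther back than shut.
Start: joints at [-76.685, 15.837, -1.513, 72.651, 0, 84.076], TCP at [0.206, -0.59, 0.231] pointing down, gripper open.
Joint ranges: [-178.77, 178.77], [-48.84, 107.48], [-61.69, 71.31], [-111.58, 123.2], [-90, 87.43], [-180, 180]. Speed limits (degrees/s): [147.25, 147.25, 180, 180, 180, 180].

INTERFACE

Orientations are given as a 3x3 rotation matrix whose columns are the frame's x, y, z axes.
In Python, from workcell import get_obs, read_camera, camera_info, job_done gives the robot as it stands. The module is installed in compiled form; this text tells all that it offers.
- The arm moves only by the tool drive_tool, never from a script. Its argument "commands" is a list that holds one entry, the list of rows, each a list of 4 numbers: the shift along the tool's x, y, z in cm, then the turn about the tool's x in rad. A call has 1 to 5 rows; each row is the pose to reach, as a shift and turn from the pose measured when the call began, along the tool's axes at that moment; what a row does not reach only later rows make up. A row lasts 1/12 s, in which the tool goes at most 41.7 mm and 7.16 degrees, less where a joint would pass 70% of its speed; a pose out of reach is approached as far as the arm can. A call with a gripper value outside its range is refused whole. "grip" is the closure in counts, from 0 (fully open) to 255 (shut), set as the call begins (left out, the last holds). The fingers move at their own pace and stop on an object; "force" is the grip in N (left out, the last holds). Time passes only in rows, so rows that repeat a pose let the fingers close. It gives the time, the measured TCP pose, the force and the opening at its end, in the units of the state.
- get_obs(): the state, without advancing time (a new reading comes with each control period).
- read_camera(name): name is "scene" or "top" or "wrist"; returns (picture, depth): 420x560x3 uint8, red, green, blue; 420x560 float32, m along the optical axis (not along the pixel's ray), 0 where there is no reading.
- camera_info(name): a dict with "K" (3x3 intrinsics, pixels), "k1" (the pictures are not rectified: a ray, as slopes to the right and down, at radius r is drawn at 1 + k1 r^2 times it, then the intrinsics apply), "R" (3x3) and "t" (3): a world point X has camera coordinates R X + t. Camera axes: x right, y down, z forward; pixel columns grow to the right and rows downward; lengths in m; the calibration is good to about 2 mm. A picture is of the moment at which its call begins: read the wrist's pose just before it. camera_info takes no time and is no camera call; for the wrist camera it gives the pose at the moment of the call.
- job_done(): hands the job in, once; it reports no verdict.
The state is a dict: "clock": time; "q": joint angles; "qd": joint speeds; "joint_efforts": joint torques, N m; "tcp_pos": TCP position; "eef_rot": TCP orientation; "wrist_force": force on the tool from outside, world axes, zero at the start; "torque": the same for the moment, N m; "gripper_width": finger opening in m.
Only numpy, scipy, OpenCV 4.12 (cv2) and the standard library are available. Lean on these libraries where they do the work, as an engineer would, in place of code of your own. Each camera call takes 0.05 s, during which the arm holds its last target.

TASK

The small steel box with the windowed lid is bolted shut: take the upright knob of the bolt and draw it away from the lid until you feel it come up against its stop, then lift the lid by its bar handle to 50 degrees from closed. The lid is sprung and falls shut when let go, so finish with the gripper still holding it steady at 50 degrees, the bolt still drawn, so that the rings inside can be checked. Leave the tape roll, hex key and brush on the desk where they lie.

Things in the scene. Friction and masses are not known exactly. Their poses are not given: they have to be found in the camera images.
- ring_box: Fixed grey steel box left of the marking machine, 120 mm deep (its x), 100 wide (its y), 65 high; two rings and a bush lie inside. Origin at the centre of its underside; x points from the front (lid handle) to the hinge side, y left, z up. A bracket on its right (-y) carries the bolt: 40 mm long (x), out to y = -108 mm, 71 mm high, with two 18 mm wide guides 87 mm high.
- lid: The lid: aluminium frame with a clear window, 122 x 102 x 5 mm, its top 71 mm above the desk when shut, 0.28 kg give or take, carried by the hinge along the box's far (+x) upper edge. Origin on the hinge axis at the middle; its x axis points away from the front edge, z is normal to the lid.
- lid_bar (a point): Middle of the lid's bar handle: a round steel bar 10 mm thick and 76 mm long, parallel to the hinge (along the box's y) on two 8 mm posts 68 mm apart near the lid's front edge. In the lid's frame it lies 109 mm in front of the hinge axis (-x) and 39 mm above it (+z); 105 mm above the desk when shut, 34 mm above the lid's top.
- lid_hinge (a point): Middle of the lid's hinge axis, fixed on the box, 64 mm behind its centre, 66 mm above the desk. The axis runs along the box's y. The lid opens upward, its front edge rising away from the robot's side towards the hinge side.
- lid_angle (a joint): Opening angle of the lid in rad: 0 shut, 0.873 = 50 degrees, 1.4 at most. A spring and its weight shut it from every angle; holding it at the bar takes about 2 to 4 N square to its arc, at 50 degrees up to 9 N straight up. While the bolt is not drawn it cannot open.
- bolt_knob (a point): Point on the upright round knob of the bolt, where to grip: the knob is 12 mm thick, its top about 125 mm above the desk; this point lies 110 mm above the desk, on the knob's axis. The knob stands on the bolt rod (10 mm thick, running along the box's y).
- bolt (a joint): How far the bolt has been drawn, in m, along the box's -y (away from the lid, to the right). 0 is bolted, with its nose 13 mm over the lid's edge; the stop comes at about 0.022. It slides against about 2 N of friction and stays where it is left.
- tape: Roll of tape, 104 mm wide, 25 mm high, lying loose in front of the marking machine; bystander. Origin at the centre of its underside.
- hex_key: Hex key, 28 x 78 x 6 mm, lying loose on the desk; bystander. Origin under its centre.
- brush: Flat brush, 44 x 218 x 13 mm, lying loose on the desk; bystander. Origin under its centre.

How it is judged:
By the outcome, as a careful person would: the job done as asked, in the order asked, and still so for the second after the job is handed in, while the arm keeps its last pose, push and grip.
It also fails if it takes over 43 s, if anything falls off the work surface, if the arm or the gripper's body presses on something with over 40 N, if the wrist force passes 120 N, or if a joint passes its speed limit or range.

## Working session

There is one attempt and no reset: what is moved stays moved. The work goes in short steps, Python scripts to look and compute and a tool call to move; the robot and the scene stay as the last step left them, time stands still between calls to the robot, and variables do not carry over. Pictures are saved under pics/ and viewed, and the job is handed in when it is done.

Besides the shell and the picture viewer there is one more tool, called after "Request:" by a JSON object that holds its "op" and its "data". drive_tool: Moves the arm, as the interface text tells. Its arguments: {"type":"object","properties":{"commands":{"type":"array","items":{"type":"array","items":{"type":"array","items":{"type":"number"}}}},"grip":{"type":"number"},"force":{"type":"number"}},"required":["commands"]}

```bash
mkdir -p pics; python3 - <<'E'
from workcell import *
import cv2,numpy as np
o=get_obs()
for k,v in o.items(): print(k,np.round(v,4).tolist())
for n in ("scene","top"):
    p,d=read_camera(n); cv2.imwrite(f"pics/{n}0.png",p[:,:,::-1]); np.savez(f"{n}0.npz",p=p,d=d)
    print(n,camera_info(n))
E
```

```text
clock 0.0
q [-76.6856, 15.881, -1.5978, 72.6532, -0.0003, 84.076]
qd [-0.0485, 0.0412, 0.0614, -0.1006, 0.1155, -0.0441]
joint_efforts [0.0002, -44.5505, 29.5208, 0.0164, -0.0002, 0.0]
tcp_pos [0.2057, -0.5893, 0.2301]
eef_rot [[-0.0005, 0.9442, 0.3295], [0.0022, 0.3295, -0.9442], [-1.0, 0.0002, -0.0023]]
wrist_force [0.4197, -0.4725, 0.3078]
torque [0.011, 0.052, 0.0037]
gripper_width 0.0857
scene {'K': array([[459.54738588,   0.        , 280.75868842],
       [  0.        , 459.54738588, 202.07992335],
       [  0.        ,   0.        ,   1.        ]]), 'k1': -0.0006578238589300636, 'R': array([[-0.83611488, -0.54849478, -0.00808597],
       [-0.38324994,  0.59463811, -0.70677083],
       [ 0.39246834, -0.58784266, -0.70739636]]), 't': array([0.51993167, 0.21657798, 0.85198966])}
top {'K': array([[413.81549612,   0.        , 281.6952319 ],
       [  0.        , 413.81549612, 206.13654489],
       [  0.        ,   0.        ,   1.        ]]), 'k1': -0.12978125975856353, 'R': array([[-0.02215253, -0.99975103,  0.00267218],
       [-0.99694548,  0.02188998, -0.07497024],
       [ 0.07489308, -0.00432479, -0.99718219]]), 't': array([0.10826718, 0.54051473, 0.92989922])}
```

View pics/scene0.png

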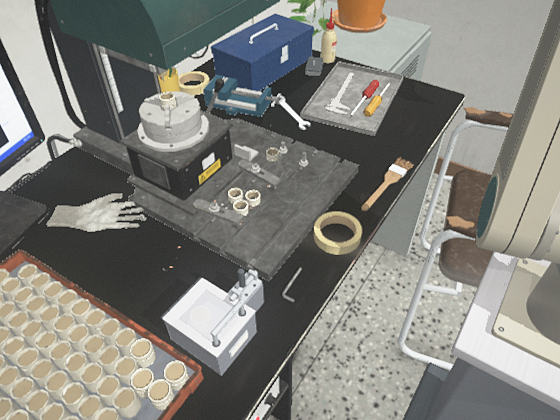

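View pics/top0.png

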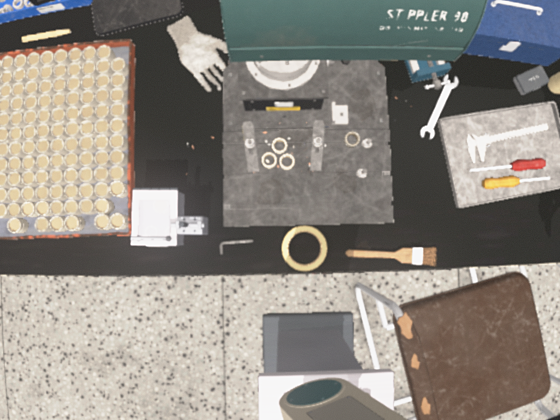

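The scene view shows the box at about (210,325), with the knob near (252,275) and the bar near (213,330). In the top view the box is at (155,217) and the bolt bracket at (190,226). I'll zoom in and measure both.

```bash
cat > h.py <<'E'
import numpy as np,cv2
from workcell import *
def cloud(d,ci):
    K=ci['K'];h,w=d.shape
    u,v=np.meshgrid(np.arange(w),np.arange(h))
    a=(u-K[0,2])/K[0,0]; b=(v-K[1,2])/K[1,1]
    pts=np.stack([u.ravel(),v.ravel()],1).astype(np.float64)[:,None]
    x=a.copy();y=b.copy()
    for _ in range(8):
        s=1+ci['k1']*(x*x+y*y); x=a/s;y=b/s
    P=np.stack([x*d,y*d,d],-1)
    return (P-ci['t'])@ci['R']
def proj(X,ci):
    c=np.asarray(X)@ci['R'].T+ci['t']; x=c[...,0]/c[...,2];y=c[...,1]/c[...,2]
    s=1+ci['k1']*(x*x+y*y);K=ci['K']
    return np.stack([K[0,0]*x*s+K[0,2],K[1,1]*y*s+K[1,2]],-1)
E
python3 - <<'E'
from h import *
for n,(u0,v0,u1,v1) in dict(top=(120,180,220,255),scene=(155,255,275,380)).items():
    z=np.load(f"{n}0.npz");ci=camera_info(n);W=cloud(z['d'],ci)
    c=z['p'][v0:v1,u0:u1,::-1]; cv2.imwrite(f"pics/{n}_crop.png",cv2.resize(c,None,fx=4.8 if n=='scene' else 6,fy=4.8 if n=='scene' else 6,interpolation=cv2.INTER_CUBIC)[:600,:800])
    w=W[v0:v1,u0:u1]
    m=(z['d'][v0:v1,u0:u1]>0)
    for lo,hi in((.045,.055),(.060,.08),(.08,.095),(.098,.112),(.112,.14)):
        q=w[m&(w[...,2]>lo)&(w[...,2]<hi)]
        if len(q):print(n,lo,len(q),np.percentile(q,[2,50,98],axis=0).round(3).tolist())
    q=w[m&(w[...,2]>.064)&(w[...,2]<.076)][:,:2]
    r=cv2.minAreaRect((q*1000).astype(np.float32));print(r)
    q=w[m&(w[...,2]>.1)]
    print(q[::max(1,len(q)//25)].round(3).tolist())
E
```

```text
top 0.045 51 [[0.459, 0.269, 0.045], [0.524, 0.328, 0.05], [0.576, 0.379, 0.055]]
top 0.06 2701 [[0.464, 0.278, 0.065], [0.521, 0.369, 0.069], [0.584, 0.426, 0.074]]
top 0.08 121 [[0.475, 0.267, 0.08], [0.502, 0.297, 0.084], [0.511, 0.343, 0.09]]
top 0.098 181 [[0.471, 0.3, 0.104], [0.475, 0.376, 0.108], [0.502, 0.415, 0.111]]
top 0.112 28 [[0.488, 0.3, 0.113], [0.503, 0.304, 0.123], [0.507, 0.344, 0.125]]
((523.7880249023438, 347.8293151855469), (165.41354370117188, 124.38821411132812), 89.17227172851562)
[[0.507, 0.307, 0.123], [0.505, 0.304, 0.125], [0.503, 0.302, 0.123], [0.501, 0.301, 0.121], [0.499, 0.302, 0.106], [0.48, 0.401, 0.106], [0.48, 0.383, 0.107], [0.479, 0.364, 0.108], [0.479, 0.347, 0.106], [0.478, 0.405, 0.108], [0.477, 0.386, 0.106], [0.477, 0.368, 0.108], [0.477, 0.35, 0.11], [0.476, 0.409, 0.108], [0.475, 0.392, 0.109], [0.475, 0.374, 0.11], [0.475, 0.355, 0.109], [0.474, 0.414, 0.106], [0.473, 0.397, 0.106], [0.473, 0.378, 0.11], [0.473, 0.362, 0.105], [0.473, 0.344, 0.109], [0.471, 0.406, 0.106], [0.471, 0.388, 0.106], [0.471, 0.371, 0.106], [0.471, 0.354, 0.1
[... 400 characters left out ...]
[0.508, 0.382, 0.126]]
((522.9349365234375, 350.346435546875), (158.54043579101562, 128.76959228515625), 88.41289520263672)
[[0.508, 0.303, 0.124], [0.5, 0.303, 0.124], [0.497, 0.306, 0.124], [0.502, 0.31, 0.117], [0.5, 0.311, 0.113], [0.499, 0.31, 0.108], [0.472, 0.343, 0.11], [0.478, 0.352, 0.108], [0.47, 0.347, 0.106], [0.471, 0.353, 0.107], [0.471, 0.36, 0.111], [0.473, 0.366, 0.111], [0.475, 0.372, 0.11], [0.477, 0.377, 0.109], [0.47, 0.371, 0.105], [0.471, 0.378, 0.108], [0.471, 0.384, 0.11], [0.475, 0.39, 0.11], [0.476, 0.396, 0.11], [0.479, 0.4, 0.108], [0.48, 0.404, 0.107], [0.47, 0.401, 0.108], [0.472, 0.408, 0.111], [0.474, 0.413, 0.11], [0.475, 0.417, 0.109], [0.475, 0.417, 0.1]]
```

```bash
ls pics
```

```text
scene0.png
scene_crop.png
top0.png
top_crop.png
```

View pics/scene_crop.png

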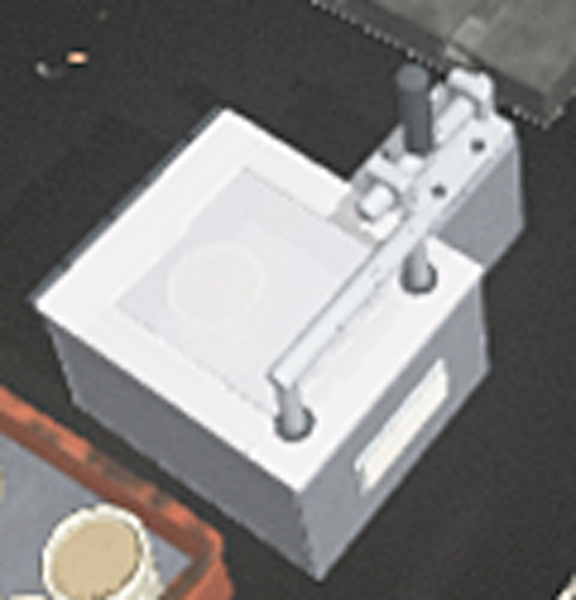

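```bash
python3 - <<'E'
from h import *
for n,(u0,v0,u1,v1) in dict(top=(120,180,220,255),scene=(155,255,275,380)).items():
    z=np.load(f"{n}0.npz");ci=camera_info(n);w=cloud(z['d'],ci)[v0:v1,u0:u1]
    m=z['d'][v0:v1,u0:u1]>0
    # knob
    q=w[m&(w[...,2]>.118)&(w[...,1]<.33)];print(n,'knob',len(q),q.min(0).round(4),q.max(0).round(4),q.mean(0).round(4))
    # bar
    q=w[m&(w[...,2]>.1)&(w[...,2]<.116)&(w[...,1]>.325)&(w[...,0]<.49)];v=np.linalg.svd(q[:,:2]-q[:,:2].mean(0))[2][0]
    print('bar',len(q),np.percentile(q,[0,2,50,98,100],axis=0).round(4).tolist(),'dir',v, np.degrees(np.arctan2(-v[0],v[1])) )
    q=w[m&(w[...,2]>.066)&(w[...,2]<.076)&(w[...,1]>.325)][:,:2]
    print(cv2.minAreaRect((q*1000).astype(np.float32)))
E
```

```text
top knob 22 [0.4987 0.3001 0.1198] [0.5069 0.3104 0.1255] [0.5033 0.3047 0.1229]
bar 174 [[0.4705, 0.3403, 0.1037], [0.4706, 0.342, 0.1041], [0.4752, 0.3781, 0.108], [0.4799, 0.415, 0.1112], [0.48, 0.4173, 0.1126]] dir [-0.01868768 -0.99982537] 178.9292125896588
((524.138427734375, 377.5639343261719), (105.9402847290039, 124.22991943359375), 89.17227172851562)
scene knob 43 [0.4965 0.2997 0.1182] [0.5083 0.3122 0.1265] [0.5021 0.3065 0.1233]
bar 293 [[0.4686, 0.3415, 0.1001], [0.4695, 0.3435, 0.102], [0.4732, 0.3827, 0.1087], [0.4796, 0.417, 0.1119], [0.4807, 0.4176, 0.1124]] dir [0.03010919 0.99954662] -1.7253904973571406
((523.6786499023438, 377.18731689453125), (104.83814239501953, 128.76959228515625), 88.41289520263672)
```

```bash
cat > plan.py <<'E'
import sys
from h import *
# target TCP x y z [m], tool z axis yaw fixed -1.2 deg
def plan(T,yaw=-1.2):
    o=get_obs();R=np.array(o['eef_rot']);p=np.array(o['tcp_pos'])
    d=R.T@(np.array(T)-p)*100
    zt=np.array([np.cos(np.radians(yaw)),np.sin(np.radians(yaw)),0])
    f=np.arctan2(-(zt@R[:,1]),zt@R[:,2])
    print('t',round(o['clock'],2),'tcp',p.round(4),'F',np.round(o['wrist_force'],1),'w',round(o['gripper_width'],4),'\nd_cm',d.round(2),'n',np.linalg.norm(d).round(1),'turn',round(f,3),'q',np.round(o['q'],0))
if __name__=='__main__': plan([float(a) for a in sys.argv[1:4]])
E
python3 plan.py .5025 .306 .23; python3 -c "
from h import *
c=camera_info('wrist');o=get_obs();C=-c['R'].T@c['t'];R=np.array(o['eef_rot']);print('cam in tool',R.T@(C-o['tcp_pos']),'axes',(c['R']@R).round(2))"
```

```text
t 0.1 tcp [ 0.2058 -0.5894  0.2303] F [-0.1 -0.3  0.3] w 0.0854 
d_cm [  0.19  57.52 -74.76] n 94.3 turn -1.214 q [-77.  16.  -2.  73.   0.  84.]
cam in tool [-0.14372118  0.08403217  0.00067145] axes [[ 0.    0.    1.  ]
 [-0.33 -0.95  0.  ]
 [ 0.95 -0.33 -0.  ]]
```

Request:
{"op": "drive_tool", "data": {"commands": [[[0,2.4,-3.2,-0.12],[0,4.8,-6.4,-0.24],[0,7.2,-9.6,-0.36],[0,9.6,-12.8,-0.48],[0,12.0,-16.0,-0.6]]], "grip": 60, "force": 30}}

```text
clock: 0.52
tcp_pos: [0.2663, -0.3967, 0.2299]
eef_rot: [[-0.001, 0.589, 0.808], [0.003, 0.808, -0.589], [-1.0, 0.002, -0.003]]
wrist_force: [0.5, 0.4, 1.0]
gripper_width: 0.0652
```

```bash
python3 plan.py .5025 .306 .23
```

```text
t 0.52 tcp [ 0.2663 -0.3967  0.2299] F [0.5 0.4 1. ] w 0.0652 
d_cm [  0.19  70.7  -22.3 ] n 74.1 turn -0.609 q [-64.   1. -19.  70.   0.  62.]
```

Request:
{"op": "drive_tool", "data": {"commands": [[[0,3.8,-1.2,-0.12],[0,7.6,-2.4,-0.24],[0,11.4,-3.6,-0.36],[0,15.2,-4.8,-0.48],[0,19.0,-6.0,-0.6]]]}}

```text
clock: 0.93
tcp_pos: [0.3295, -0.2057, 0.2301]
eef_rot: [[-0.001, 0.025, 1.0], [0.003, 1.0, -0.025], [-1.0, 0.003, -0.001]]
wrist_force: [1.3, -0.2, 0.2]
gripper_width: 0.0656
```

```bash
python3 plan.py .5025 .306 .23
```

```text
t 0.93 tcp [ 0.3295 -0.2057  0.2301] F [ 1.3 -0.2  0.2] w 0.0656 
d_cm [ 0.18 51.58 16.03] n 54.0 turn -0.004 q [-42.  -9. -28.  71.   0.  50.]
```

Request:
{"op": "drive_tool", "data": {"commands": [[[0,3.8,1.2,0],[0,7.6,2.4,0],[0,11.4,3.6,0],[0,15.2,4.8,0],[0,19.0,6.0,0]]]}}

```text
clock: 1.35
tcp_pos: [0.394, -0.0152, 0.2306]
eef_rot: [[-0.001, 0.025, 1.0], [0.003, 1.0, -0.025], [-1.0, 0.003, -0.001]]
wrist_force: [1.2, -0.9, 0.4]
gripper_width: 0.0653
```

Request:
{"op": "drive_tool", "data": {"commands": [[[0,3.8,1.2,0],[0,7.6,2.4,0],[0,11.4,3.6,0],[0,15.0,4.6,0],[0,19.0,5.8,0]]]}}

```text
clock: 1.77
tcp_pos: [0.4561, 0.175, 0.2308]
eef_rot: [[-0.001, 0.024, 1.0], [0.003, 1.0, -0.024], [-1.0, 0.003, -0.002]]
wrist_force: [1.0, -0.7, 0.1]
gripper_width: 0.0654
```

```bash
python3 plan.py .5025 .306 .23; python3 - <<'E'
from h import *
c=camera_info('wrist')
p,d=read_camera('wrist');cv2.imwrite('pics/w1.png',p[:,:,::-1]);np.savez('w1.npz',p=p,d=d)
W=cloud(d,c);m=d>0
for nm,s in (('knob',m&(W[...,2]>.118)&(W[...,2]<.135)&(W[...,1]<.33)),('bar',m&(W[...,2]>.1)&(W[...,2]<.116)&(W[...,1]>.325)&(W[...,0]<.49))):
    q=W[s]
    if len(q): print(nm,len(q),np.percentile(q,[1,50,99],axis=0).round(4).tolist())
E
```

```text
t 1.77 tcp [0.4561 0.175  0.2308] F [ 1.  -0.7  0.1] w 0.0654 
d_cm [ 0.11 13.21  4.32] n 13.9 turn -0.003 q [ 13.   2. -18.  70.   0. 105.]
knob 279 [[0.497, 0.2978, 0.1185], [0.502, 0.3018, 0.1253], [0.5082, 0.3054, 0.1272]]
```

View pics/w1.png

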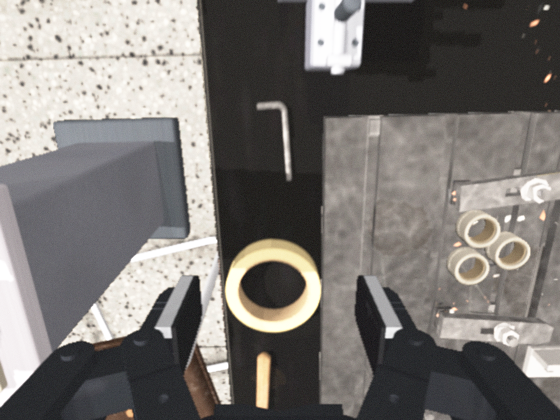

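Request:
{"op": "drive_tool", "data": {"commands": [[[0,3.4,1.1,0],[0,6.8,2.2,0],[0,10.2,3.3,0],[0,13.1,4.3,0],[0,13.1,4.3,0]]]}}

```text
clock: 2.23
tcp_pos: [0.5064, 0.316, 0.2316]
eef_rot: [[0.003, 0.015, 1.0], [0.012, 1.0, -0.015], [-1.0, 0.012, 0.003]]
wrist_force: [0.1, -0.6, -0.2]
gripper_width: 0.0652
```

```bash
python3 plan.py .5025 .305 .095; python3 - <<'E'
from h import *
c=camera_info('wrist')
p,d=read_camera('wrist');cv2.imwrite('pics/w2.png',p[:,:,::-1]);np.savez('w2.npz',p=p,d=d)
W=cloud(d,c);m=d>0
for nm,s in (('knob',m&(W[...,2]>.118)&(W[...,2]<.135)&(W[...,1]<.33)&(W[...,1]>.28)&(abs(W[...,0]-.5)<.03)),('bar',m&(W[...,2]>.1)&(W[...,2]<.116)&(W[...,1]>.325)&(W[...,0]<.49)&(W[...,0]>.45))):
    q=W[s]
    if len(q): print(nm,len(q),np.percentile(q,[1,50,99],axis=0).round(4).tolist())
    if nm=='bar':
        for a,b in((.335,.355),(.37,.39),(.40,.42)):
            t=q[(q[:,1]>a)&(q[:,1]<b)];print(len(t),np.percentile(t,[2,50,98],axis=0).round(4).tolist() if len(t) else '')
s=m&(W[...,2]>.066)&(W[...,2]<.076)&(W[...,1]>.325)&(abs(W[...,0]-.52)<.08)
print(cv2.minAreaRect((W[s][:,:2]*1000).astype(np.float32)))
E
```

```text
t 2.23 tcp [0.5064 0.316  0.2316] F [ 0.1 -0.6 -0.2] w 0.0652 
d_cm [13.65 -1.27 -0.41] n 13.7 turn 0.006 q [ 25.  13.  -6.  71.   1. 116.]
knob 230 [[0.4979, 0.2985, 0.1183], [0.5036, 0.305, 0.125], [0.5094, 0.3094, 0.1269]]
bar 1552 [[0.4702, 0.3407, 0.1056], [0.4758, 0.3807, 0.1099], [0.4805, 0.4152, 0.112]]
274 [[0.47, 0.3403, 0.1061], [0.475, 0.3476, 0.11], [0.4793, 0.3548, 0.1119]]
407 [[0.4706, 0.3704, 0.1058], [0.4758, 0.3801, 0.1099], [0.4801, 0.3894, 0.1119]]
353 [[0.4714, 0.4006, 0.1061], [0.4764, 0.4083, 0.1099], [0.4807, 0.4154, 0.1118]]
((523.763916015625, 376.06304931640625), (103.556396484375, 127.3620834350586), 88.57686614990234)
```

View pics/w2.png

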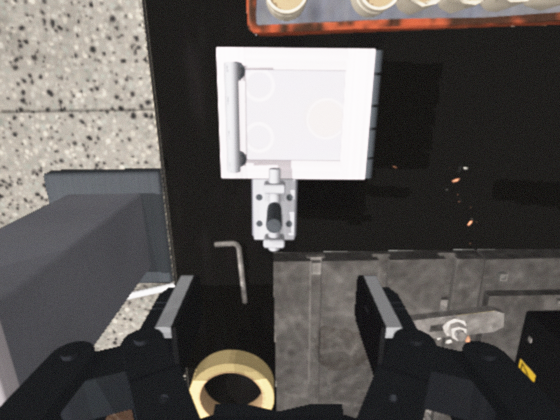

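The wrist view shows the knob at (274,215) and the bar from (235,70) to (235,160). All three cameras agree: knob at about (.5035, .304), bar middle at (.4757, .378). Descending.

Request:
{"op": "drive_tool", "data": {"commands": [[[1.5,-1.2,-0.3,0],[4.5,-1.3,-0.3,0],[7.5,-1.3,-0.3,0],[10.0,-1.3,-0.3,0],[10.5,-1.3,-0.3,0]]]}}

```text
clock: 2.7
tcp_pos: [0.4977, 0.2984, 0.1213]
eef_rot: [[-0.008, 0.017, 1.0], [0.005, 1.0, -0.017], [-1.0, 0.005, -0.008]]
wrist_force: [-0.0, -0.5, -0.4]
gripper_width: 0.0654
```

```bash
python3 plan.py .5033 .304 .095
```

```text
t 2.7 tcp [0.4977 0.2984 0.1213] F [-0.  -0.5 -0.4] w 0.0654 
d_cm [2.62 0.56 0.57] n 2.7 turn 0.004 q [ 24.  16. -15.  59.   0. 115.]
```

Request:
{"op": "drive_tool", "data": {"commands": [[[0.8,0.5,0.5,0],[1.6,0.6,0.6,0],[2.4,0.6,0.6,0],[2.6,0.6,0.6,0],[2.6,0.6,0.6,0]]]}}

```text
clock: 3.12
tcp_pos: [0.5037, 0.3044, 0.0952]
eef_rot: [[-0.008, 0.017, 1.0], [0.005, 1.0, -0.017], [-1.0, 0.005, -0.008]]
wrist_force: [0.1, 0.0, 1.3]
gripper_width: 0.0657
```

```bash
python3 plan.py .5033 .304 .095; python3 - <<'E'
from h import *
p,d=read_camera('scene');cv2.imwrite('pics/s3.png',cv2.resize(p[230:380,140:340,::-1],None,fx=4,fy=4,interpolation=cv2.INTER_CUBIC))
E
```

```text
t 3.12 tcp [0.5037 0.3044 0.0952] F [0.1 0.  1.3] w 0.0657 
d_cm [ 0.03 -0.04 -0.04] n 0.1 turn 0.004 q [ 25.  18. -16.  56.   0. 116.]
```

View pics/s3.png

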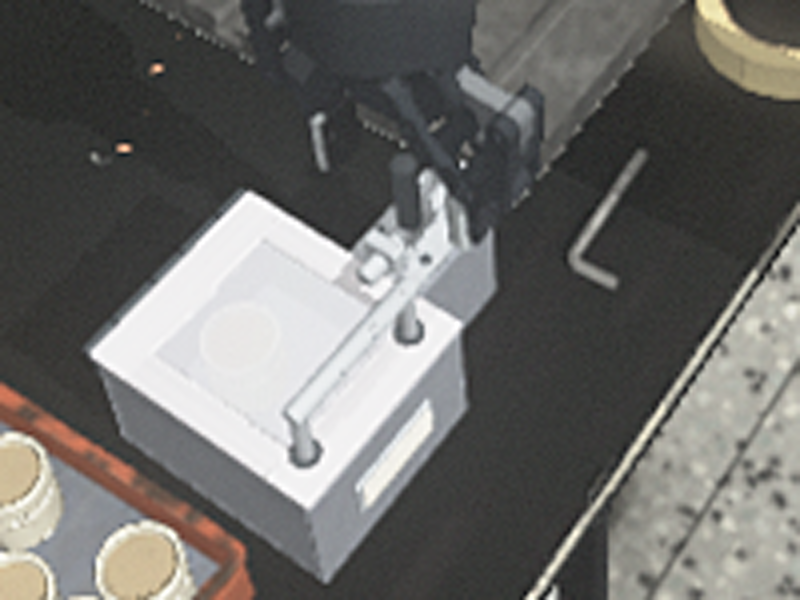

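Zoomed view: the fingers at (320,140) and (520,130) straddle the knob at (405,190). Closing.

Request:
{"op": "drive_tool", "data": {"commands": [[[0,0,0,0],[0,0,0,0],[0,0,0,0],[0,0,0,0],[0,0,0,0]]], "grip": 255, "force": 40}}

```text
clock: 3.58
tcp_pos: [0.5033, 0.3047, 0.0964]
eef_rot: [[-0.008, 0.017, 1.0], [0.006, 1.0, -0.017], [-1.0, 0.006, -0.008]]
wrist_force: [-2.8, 0.4, 2.5]
gripper_width: 0.0104
```

Request:
{"op": "drive_tool", "data": {"commands": [[[0,0,0,0],[0,0,0,0],[0,0,0,0]]]}}

```text
clock: 3.83
tcp_pos: [0.5033, 0.3047, 0.0964]
eef_rot: [[-0.008, 0.017, 1.0], [0.006, 1.0, -0.017], [-1.0, 0.006, -0.008]]
wrist_force: [-1.6, -0.6, 0.5]
gripper_width: 0.0104
```

Request:
{"op": "drive_tool", "data": {"commands": [[[0,-0.4,0,0],[0,-0.8,0,0],[0,-1.2,0,0],[0,-1.6,0,0],[0,-1.6,0,0]]]}}

```text
clock: 4.25
tcp_pos: [0.5029, 0.2878, 0.0964]
eef_rot: [[-0.008, 0.018, 1.0], [0.005, 1.0, -0.018], [-1.0, 0.005, -0.008]]
wrist_force: [-2.1, 1.4, 1.5]
gripper_width: 0.0105
```

Request:
{"op": "drive_tool", "data": {"commands": [[[0,-0.2,0,0],[0,-0.3,0,0],[0,-0.4,0,0],[0,-0.4,0,0]]]}}

```text
clock: 4.58
tcp_pos: [0.5029, 0.2861, 0.0964]
eef_rot: [[-0.008, 0.017, 1.0], [0.011, 1.0, -0.017], [-1.0, 0.011, -0.009]]
wrist_force: [-1.9, 6.8, -1.8]
gripper_width: 0.0103
```

Request:
{"op": "drive_tool", "data": {"commands": [[[0,-0.3,0,0],[0,-0.5,0,0],[0,-0.5,0,0],[0,-0.5,0,0]]]}}

```text
clock: 4.92
tcp_pos: [0.5028, 0.286, 0.0965]
eef_rot: [[-0.009, 0.015, 1.0], [0.023, 1.0, -0.014], [-1.0, 0.023, -0.009]]
wrist_force: [-1.4, 14.1, -3.3]
gripper_width: 0.0107
```

Request:
{"op": "drive_tool", "data": {"commands": [[[0,0,0,0],[0,0,0,0]]]}}

```text
clock: 5.08
tcp_pos: [0.5028, 0.2864, 0.0964]
eef_rot: [[-0.009, 0.014, 1.0], [0.023, 1.0, -0.014], [-1.0, 0.023, -0.009]]
wrist_force: [-1.0, 3.7, -0.5]
gripper_width: 0.0104
```

Request:
{"op": "drive_tool", "data": {"commands": [[[0,0,0,0],[0,0,0,0],[0,0,0,0],[0,0,0,0]]], "grip": 60}}

```text
clock: 5.42
tcp_pos: [0.503, 0.2858, 0.0964]
eef_rot: [[-0.009, 0.015, 1.0], [0.022, 1.0, -0.014], [-1.0, 0.022, -0.009]]
wrist_force: [0.1, 1.5, 0.8]
gripper_width: 0.0591
```

Request:
{"op": "drive_tool", "data": {"commands": [[[-2,0,0,0],[-4.5,0,0,0],[-7,0,0,0],[-9.5,0,0,0],[-10,0,0,0]]]}}

```text
clock: 5.83
tcp_pos: [0.5068, 0.2842, 0.2013]
eef_rot: [[-0.001, 0.015, 1.0], [0.025, 1.0, -0.015], [-1.0, 0.025, -0.001]]
wrist_force: [0.8, 0.2, 1.1]
gripper_width: 0.0653
```

```bash
python3 plan.py .4757 .378 .2; python3 - <<'E'
from h import *
for n in('wrist','top'):
    c=camera_info(n)
    p,d=read_camera(n);cv2.imwrite(f'pics/{n}4.png',p[:,:,::-1])
    W=cloud(d,c);m=d>0
    q=W[m&(W[...,2]>.118)&(W[...,2]<.135)&(W[...,1]<.33)&(W[...,1]>.25)&(abs(W[...,0]-.5)<.03)]
    print(n,len(q),np.percentile(q,[1,50,99],axis=0).round(4).tolist() if len(q) else '')
p,d=read_camera('scene');cv2.imwrite('pics/s4.png',cv2.resize(p[230:380,140:340,::-1],None,fx=4,fy=4,interpolation=cv2.INTER_CUBIC))
E
```

```text
t 5.83 tcp [0.5068 0.2842 0.2013] F [0.8 0.2 1.1] w 0.0653 
d_cm [ 0.36  9.32 -3.25] n 9.9 turn 0.006 q [ 22.  12. -10.  67.   1. 113.]
wrist 293 [[0.4978, 0.28, 0.1186], [0.503, 0.2866, 0.1253], [0.5086, 0.2908, 0.1267]]
top 23 [[0.4982, 0.2815, 0.1196], [0.5024, 0.2857, 0.1231], [0.5065, 0.2923, 0.1259]]
```

View pics/wrist4.png

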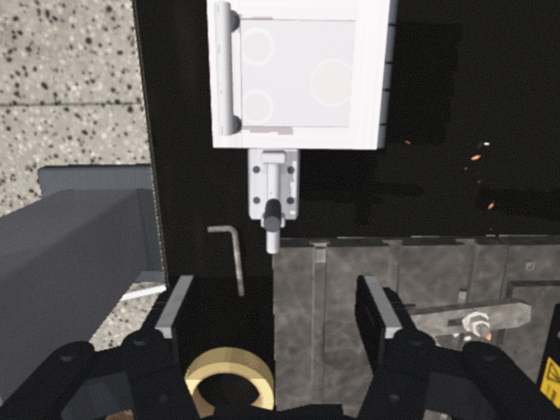

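View pics/s4.png

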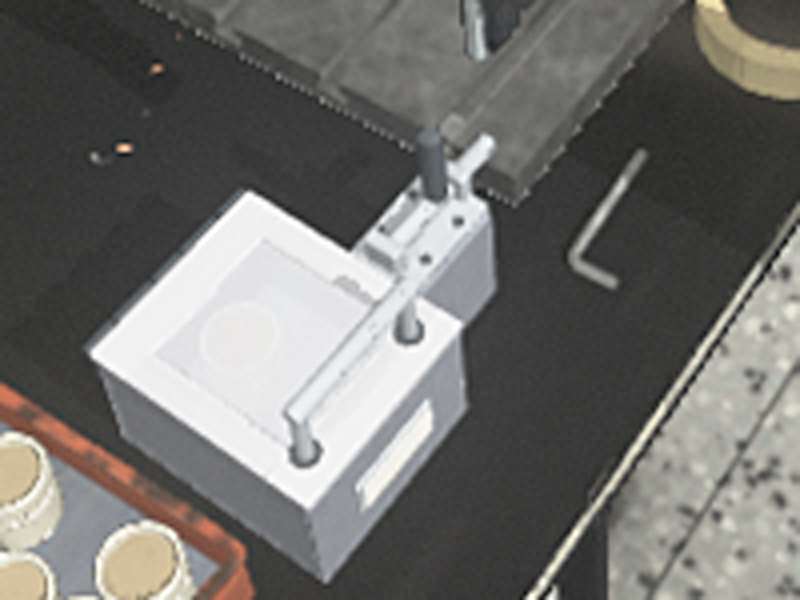

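```bash
python3 - <<'E'
from h import *
c=camera_info('wrist');p,d=read_camera('wrist');W=cloud(d,c);m=d>0
cv2.imwrite('pics/w5.png',cv2.resize(p[140:270,220:340,::-1],None,fx=4.6,fy=4.6,interpolation=cv2.INTER_CUBIC))
q=W[m&(abs(W[...,0]-.503)<.012)&(W[...,1]>.24)&(W[...,1]<.34)&(W[...,2]>.04)]
for y in np.arange(.25,.335,.003):
    t=q[(q[:,1]>=y)&(q[:,1]<y+.003)]
    if len(t): print(round(y,3),len(t),np.percentile(t[:,2],[5,50,95]).round(4), t[t[:,2]>.08][:,0].min().round(3) if (t[:,2]>.08).any() else '')
E
```

```text
0.25 43 [0.0804 0.0825 0.084 ] 0.498
0.253 48 [0.0799 0.0826 0.0843] 0.498
0.256 48 [0.0791 0.0825 0.0841] 0.498
0.259 52 [0.0791 0.0826 0.084 ] 0.498
0.262 26 [0.0794 0.0829 0.084 ] 0.498
0.268 12 [0.0709 0.0865 0.0879] 0.495
0.271 48 [0.0711 0.0728 0.0889] 0.494
0.274 76 [0.0711 0.0766 0.0884] 0.494
0.277 62 [0.0714 0.0723 0.0872] 0.496
0.28 106 [0.0711 0.0735 0.1261] 0.498
0.283 156 [0.071  0.1242 0.1262] 0.497
0.286 230 [0.0716 0.1087 0.1261] 0.497
0.289 1532 [0.0804 0.2722 0.2749] 0.491
0.292 324 [0.0715 0.274  0.2762] 0.491
0.295 124 [0.0711 0.0725 0.0837] 0.499
0.298 124 [0.0712 0.0728 0.0838] 0.499
0.301 131 [0.0712 0.073  0.0836] 0.499
0.304 127 [0.0712 0.0731 0.0836] 0.499
0.307 125 [0.0714 0.073  0.0837] 0.499
0.31 132 [0.0712 0.0738 0.0838] 0.499
0.313 115 [0.0714 0.0785 0.0839] 0.499
0.316 89 [0.0712 0.0869 0.0884] 0.495
0.319 137 [0.0716 0.0876 0.089 ] 0.495
0.322 185 [0.0719 0.0869 0.0888] 0.495
0.325 177 [0.0703 0.0718 0.0847] 0.497
0.328 134 [0.0709 0.0719 0.073 ] 
0.331 152 [0.0707 0.0719 0.0728] 
0.334 141 [0.0706 0.0719 0.0732]
```

View pics/w5.png

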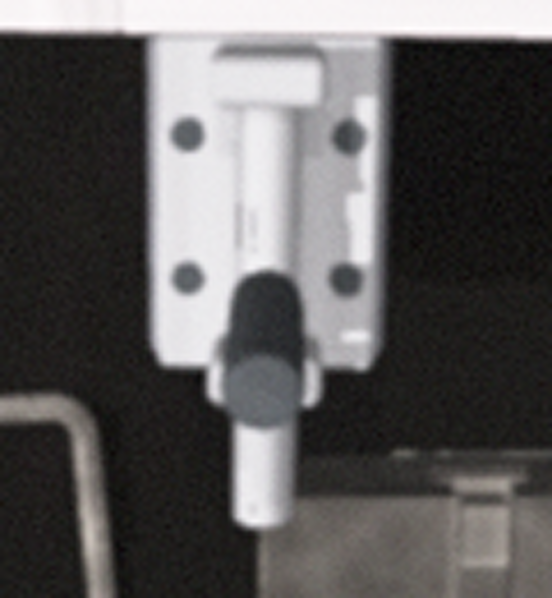

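The bolt moved about 18.5 mm against a firm 14 N and the nose is clear of the lid. The stop was quoted as about 22 mm, so I'll regrip and confirm it with a firmer pull.

```bash
python3 plan.py .503 .2862 .096
```

```text
t 6.03 tcp [0.5033 0.2831 0.1952] F [0.5 0.  0.1] w 0.0654 
d_cm [9.92 0.1  0.07] n 9.9 turn 0.006 q [ 22.  12. -11.  67.   1. 113.]
```

Request:
{"op": "drive_tool", "data": {"commands": [[[3,0.1,0.1,0],[6,0.1,0.1,0],[9,0.1,0.1,0],[9.9,0.1,0.1,0],[9.9,0.1,0.1,0]]]}}

```text
clock: 6.45
tcp_pos: [0.499, 0.2844, 0.0914]
eef_rot: [[-0.02, 0.015, 1.0], [0.017, 1.0, -0.015], [-1.0, 0.017, -0.02]]
wrist_force: [-0.5, 0.8, 0.0]
gripper_width: 0.065
```

```bash
python3 plan.py .503 .2862 .096
```

```text
t 6.45 tcp [0.499  0.2844 0.0914] F [-0.5  0.8  0. ] w 0.065 
d_cm [-0.47  0.2   0.39] n 0.6 turn 0.006 q [ 23.  17. -17.  56.   1. 113.]
```

Request:
{"op": "drive_tool", "data": {"commands": [[[-0.5,0.2,0.4,0],[-0.5,0.2,0.4,0]]]}}

```text
clock: 6.62
tcp_pos: [0.5045, 0.2868, 0.0976]
eef_rot: [[-0.018, 0.015, 1.0], [0.018, 1.0, -0.015], [-1.0, 0.018, -0.018]]
wrist_force: [0.6, -0.0, 0.4]
gripper_width: 0.0653
```

Request:
{"op": "drive_tool", "data": {"commands": [[[0,0,0,0],[0,0,0,0],[0,0,0,0],[0,0,0,0],[0,0,0,0]]], "grip": 255, "force": 80}}

```text
clock: 7.03
tcp_pos: [0.5029, 0.2871, 0.0987]
eef_rot: [[-0.021, 0.015, 1.0], [0.019, 1.0, -0.014], [-1.0, 0.019, -0.021]]
wrist_force: [-5.5, 0.3, 7.7]
gripper_width: 0.0092
```

Request:
{"op": "drive_tool", "data": {"commands": [[[0,-0.4,0,0],[0,-0.8,0,0],[0,-1.0,0,0],[0,-1.0,0,0]]]}}

```text
clock: 7.37
tcp_pos: [0.5028, 0.2864, 0.0989]
eef_rot: [[-0.021, 0.011, 1.0], [0.042, 0.999, -0.01], [-0.999, 0.042, -0.022]]
wrist_force: [-0.4, 25.0, -9.0]
gripper_width: 0.0093
```

25 N with no motion, so this is the stop. Releasing and going to the bar.

Request:
{"op": "drive_tool", "data": {"commands": [[[0,0,0,0],[0,0,0,0]]]}}

```text
clock: 7.53
tcp_pos: [0.5027, 0.2874, 0.0989]
eef_rot: [[-0.021, 0.01, 1.0], [0.043, 0.999, -0.009], [-0.999, 0.043, -0.021]]
wrist_force: [0.2, 2.0, -1.7]
gripper_width: 0.0093
```

Request:
{"op": "drive_tool", "data": {"commands": [[[0,0,0,0],[0,0,0,0],[0,0,0,0],[0,0,0,0]]], "grip": 90}}

```text
clock: 7.87
tcp_pos: [0.5029, 0.2869, 0.0992]
eef_rot: [[-0.021, 0.01, 1.0], [0.042, 0.999, -0.009], [-0.999, 0.042, -0.021]]
wrist_force: [-0.1, -0.0, -0.3]
gripper_width: 0.0551
```

Request:
{"op": "drive_tool", "data": {"commands": [[[-2,0,0,0],[-4.5,0,0,0],[-7,0,0,0],[-7.5,0,0,0]]]}}

```text
clock: 8.2
tcp_pos: [0.5074, 0.2844, 0.1788]
eef_rot: [[-0.013, 0.01, 1.0], [0.045, 0.999, -0.01], [-0.999, 0.045, -0.014]]
wrist_force: [1.8, 0.7, 0.9]
gripper_width: 0.0554
```

```bash
python3 plan.py .4757 .379 .165;  python3 - <<'E'
from h import *
for n in('wrist','top'):
    c=camera_info(n)
    p,d=read_camera(n);W=cloud(d,c);m=d>0
    for nm,s in (('knob',m&(W[...,2]>.118)&(W[...,2]<.135)&(W[...,1]<.31)&(W[...,1]>.25)&(abs(W[...,0]-.5)<.02)),('bar',m&(W[...,2]>.1)&(W[...,2]<.116)&(W[...,1]>.335)&(W[...,0]<.49)&(W[...,0]>.46))):
        q=W[s];print(n,nm,len(q),np.percentile(q,[1,50,99],axis=0).round(4).tolist() if len(q) else '')
E
```

```text
t 8.2 tcp [0.5074 0.2844 0.1788] F [1.8 0.7 0.9] w 0.0554 
d_cm [ 1.85  9.36 -3.24] n 10.1 turn 0.01 q [ 22.  13. -12.  65.   3. 112.]
wrist knob 359 [[0.4977, 0.2801, 0.1183], [0.5032, 0.2866, 0.1252], [0.5089, 0.2911, 0.1267]]
wrist bar 2511 [[0.4703, 0.3406, 0.1058], [0.476, 0.3795, 0.11], [0.4805, 0.4127, 0.1121]]
top knob 10 [[0.4983, 0.2805, 0.1191], [0.5013, 0.2826, 0.1228], [0.5045, 0.2853, 0.1247]]
top bar 0
```

Request:
{"op": "drive_tool", "data": {"commands": [[[0,2.5,-0.9,0],[0,5.5,-1.9,0],[0.5,8.5,-2.9,0.01],[1.0,9.4,-3.2,0.01],[1.0,9.4,-3.2,0.01]]]}}

```text
clock: 8.72
tcp_pos: [0.4726, 0.3796, 0.168]
eef_rot: [[-0.02, 0.017, 1.0], [0.042, 0.999, -0.016], [-0.999, 0.042, -0.021]]
wrist_force: [1.1, 0.2, 0.4]
gripper_width: 0.0555
```

```bash
python3 plan.py .4757 .379 .088
```

```text
t 8.72 tcp [0.4726 0.3796 0.168 ] F [1.1 0.2 0.4] w 0.0555 
d_cm [ 7.98 -0.39  0.48] n 8.0 turn 0.004 q [ 31.  16.  -9.  65.   3. 122.]
```

Request:
{"op": "drive_tool", "data": {"commands": [[[2.2,-0.3,0.4,0],[4.5,-0.4,0.5,0],[6.5,-0.4,0.5,0],[7.5,-0.4,0.5,0],[7.5,-0.4,0.5,0]]]}}

```text
clock: 9.13
tcp_pos: [0.4735, 0.3759, 0.089]
eef_rot: [[-0.027, 0.019, 0.999], [0.037, 0.999, -0.018], [-0.999, 0.037, -0.027]]
wrist_force: [-0.9, -0.6, -0.1]
gripper_width: 0.0552
```

```bash
python3 plan.py .4757 .379 .088
```

```text
t 9.13 tcp [0.4735 0.3759 0.089 ] F [-0.9 -0.6 -0.1] w 0.0552 
d_cm [0.1  0.31 0.22] n 0.4 turn 0.002 q [ 31.  20. -14.  56.   3. 122.]
```

Request:
{"op": "drive_tool", "data": {"commands": [[[0.1,0.3,0.2,0],[0.1,0.3,0.2,0],[0.1,0.3,0.2,0],[0.1,0.3,0.2,0],[0.1,0.3,0.2,0]]], "grip": 255, "force": 40}}

```text
clock: 9.55
tcp_pos: [0.4746, 0.3793, 0.0891]
eef_rot: [[-0.028, 0.018, 0.999], [0.039, 0.999, -0.017], [-0.999, 0.038, -0.029]]
wrist_force: [-4.8, 0.2, 3.4]
gripper_width: 0.0084
```

Request:
{"op": "drive_tool", "data": {"commands": [[[0,0,0,0],[0,0,0,0]]]}}

```text
clock: 9.72
tcp_pos: [0.4747, 0.3794, 0.0894]
eef_rot: [[-0.028, 0.018, 0.999], [0.039, 0.999, -0.017], [-0.999, 0.038, -0.028]]
wrist_force: [-2.1, -0.1, 0.9]
gripper_width: 0.0083
```

```bash
cat > arc.py <<'E'
from h import *
import sys
# arc plan: z of TCP at grasp p0 (shut); prints tool-frame delta from present to angles
p0=np.array([float(a) for a in sys.argv[1:4]]); angs=[float(a) for a in sys.argv[4:]]
o=get_obs();R=np.array(o['eef_rot']);p=np.array(o['tcp_pos'])
yaw=np.radians(-1.25);ux=np.array([np.cos(yaw),np.sin(yaw),0])
def bar(t):
    t=np.radians(t);return (-.109*np.cos(t)+.039*np.sin(t)+.109)*ux+np.array([0,0,.109*np.sin(t)+.039*np.cos(t)-.039])
print('tcp',p.round(4),'F',np.round(o['wrist_force'],1))
# est. angle
from scipy.optimize import minimize_scalar
r=minimize_scalar(lambda t:np.linalg.norm(p0+bar(t)-p),bounds=(-2,80),method='bounded');print('angle est',round(r.x,2),'res mm',round(r.fun*1e3,2),'off',((p-p0-bar(r.x))*1e3).round(2))
for a in angs: print(a,(R.T@(p0+bar(a)-p)*100).round(2))
E
python3 - <<'E'
from h import *
o=get_obs();print(np.round(o['tcp_pos'],5))
E
```

```text
[0.47467 0.37935 0.08944]
```

```bash
python3 arc.py .4747 .3794 .0894 2 4 6 8 10 12
```

```text
tcp [0.4747 0.3794 0.0894] F [-2.1 -0.1  0.9]
angle est 0.01 res mm 0.06 off [-0.04 -0.05  0.01]
2.0 [-0.38  0.02  0.13]
4.0 [-0.75  0.03  0.28]
6.0 [-1.13  0.05  0.44]
8.0 [-1.49  0.06  0.61]
10.0 [-1.85  0.07  0.79]
12.0 [-2.2   0.08  0.99]
```

Request:
{"op": "drive_tool", "data": {"commands": [[[-0.4,0,0.1,0],[-0.8,0,0.3,0],[-1.1,0,0.4,0],[-1.5,0.1,0.6,0],[-1.9,0.1,0.8,0]]]}}

```text
clock: 10.13
tcp_pos: [0.4828, 0.3791, 0.1081]
eef_rot: [[-0.029, 0.018, 0.999], [0.038, 0.999, -0.017], [-0.999, 0.037, -0.03]]
wrist_force: [-0.5, 0.9, -4.4]
gripper_width: 0.0083
```

```bash
python3 arc.py .4747 .3794 .0894 12 14 16 18 20 22 24; python3 - <<'E'
from h import *
p,d=read_camera('scene');cv2.imwrite('pics/s6.png',cv2.resize(p[230:380,140:340,::-1],None,fx=4,fy=4,interpolation=cv2.INTER_CUBIC))
E
```

```text
tcp [0.4828 0.3791 0.1081] F [-0.5  0.9 -4.4]
angle est 10.09 res mm 0.46 off [-0.39 -0.11  0.22]
12.0 [-0.32  0.02  0.23]
14.0 [-0.66  0.03  0.43]
16.0 [-1.    0.05  0.65]
18.0 [-1.33  0.06  0.89]
20.0 [-1.65  0.07  1.13]
22.0 [-1.97  0.08  1.38]
24.0 [-2.27  0.09  1.65]
```

View pics/s6.png

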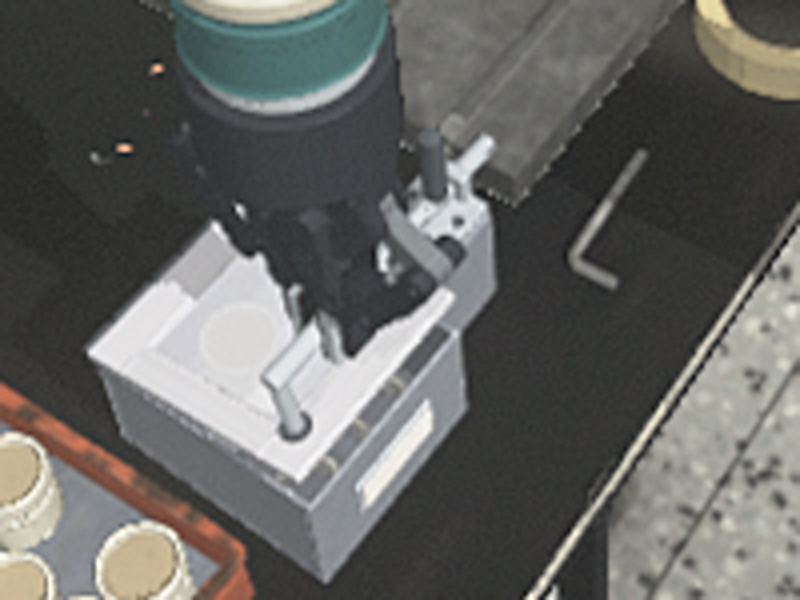

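The lid is lifting: there is a gap along the front edge at (390,390), and the fingers are on the bar near (320,330). Force is 4.4 N. Continuing.

Request:
{"op": "drive_tool", "data": {"commands": [[[-0.3,0,0.2,0],[-0.7,0,0.4,0],[-1.0,0,0.7,0],[-1.4,0.1,0.9,0],[-1.7,0.1,1.2,0]]]}}

```text
clock: 10.6
tcp_pos: [0.4947, 0.3788, 0.1261]
eef_rot: [[-0.031, 0.018, 0.999], [0.037, 0.999, -0.017], [-0.999, 0.036, -0.032]]
wrist_force: [-6.3, 0.9, 0.5]
gripper_width: 0.0084
```

```bash
python3 arc.py .4747 .3794 .0894 22 24 26 28 30 32
```

```text
tcp [0.4947 0.3788 0.1261] F [-6.3  0.9  0.5]
angle est 20.7 res mm 1.01 off [-0.77 -0.13  0.65]
22.0 [-0.14  0.02  0.24]
24.0 [-0.45  0.03  0.51]
26.0 [-0.74  0.04  0.78]
28.0 [-1.03  0.05  1.07]
30.0 [-1.3   0.06  1.36]
32.0 [-1.57  0.06  1.67]
```

Request:
{"op": "drive_tool", "data": {"commands": [[[-0.2,0,0.3,0],[-0.5,0,0.5,0],[-0.8,0,0.8,0],[-1.0,0.1,1.1,0],[-1.3,0.1,1.4,0]]]}}

```text
clock: 11.02
tcp_pos: [0.5066, 0.3785, 0.1391]
eef_rot: [[-0.037, 0.018, 0.999], [0.036, 0.999, -0.017], [-0.999, 0.035, -0.037]]
wrist_force: [-8.9, -0.2, 2.9]
gripper_width: 0.0081
```

```bash
python3 arc.py .4747 .3794 .0894 32 34 36 38 40 42
```

```text
tcp [0.5066 0.3785 0.1391] F [-8.9 -0.2  2.9]
angle est 29.32 res mm 1.71 off [-1.12 -0.16  1.28]
32.0 [-0.24  0.02  0.52]
34.0 [-0.49  0.03  0.83]
36.0 [-0.74  0.04  1.15]
38.0 [-0.97  0.04  1.48]
40.0 [-1.2   0.05  1.82]
42.0 [-1.41  0.06  2.16]
```

Request:
{"op": "drive_tool", "data": {"commands": [[[-0.3,0,0.3,0],[-0.5,0,0.6,0],[-0.8,0,1.0,0],[-1.1,0,1.35,0],[-1.35,0,1.7,0]]]}}

```text
clock: 11.43
tcp_pos: [0.5239, 0.378, 0.1527]
eef_rot: [[-0.038, 0.018, 0.999], [0.036, 0.999, -0.016], [-0.999, 0.036, -0.038]]
wrist_force: [-5.4, 1.8, -0.8]
gripper_width: 0.0082
```

```bash
python3 arc.py .4747 .3794 .0894 42 44 46 48 50;python3 - <<'E'
from h import *
p,d=read_camera('scene');cv2.imwrite('pics/s7.png',cv2.resize(p[210:380,120:340,::-1],None,fx=3.5,fy=3.5,interpolation=cv2.INTER_CUBIC));np.savez('s7.npz',p=p,d=d)
p,d=read_camera('wrist');cv2.imwrite('pics/w7.png',p[:,:,::-1])
E
```

```text
tcp [0.5239 0.378  0.1527] F [-5.4  1.8 -0.8]
angle est 40.01 res mm 2.72 off [-1.37 -0.26  2.34]
42.0 [0.02 0.03 0.49]
44.0 [-0.18  0.03  0.84]
46.0 [-0.37  0.04  1.2 ]
48.0 [-0.54  0.04  1.56]
50.0 [-0.7   0.04  1.93]
```

View pics/s7.png

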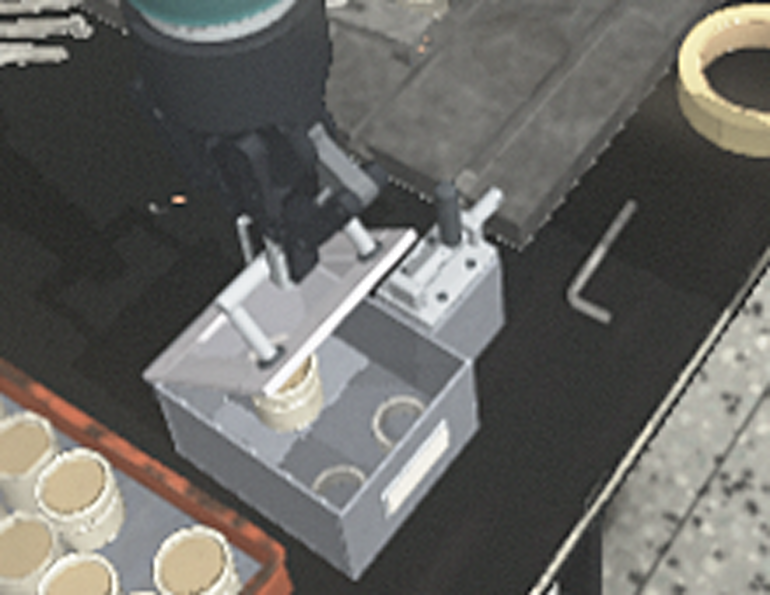

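View pics/w7.png

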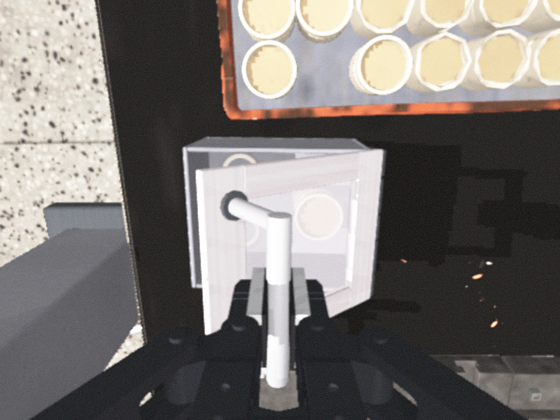

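```bash
cat > ang.py <<'E'
from h import *
yaw=np.radians(-1.25);ux=np.array([np.cos(yaw),np.sin(yaw)]);uy=np.array([-np.sin(yaw),np.cos(yaw)])
B=np.array([.4757,.378])+.045*ux   # box centre (bar is 45 mm in front)
for n in('scene','wrist','top'):
    c=camera_info(n);p,d=read_camera(n);W=cloud(d,c)
    X=(W[...,:2]-B)@ux;Y=(W[...,:2]-B)@uy;Z=W[...,2]
    # lid-side frame strip beyond the post, left of lid
    m=(d>0)&(Y>.037)&(Y<.050)&(Z>.078)&(Z<.2)&(X>-.07)&(X<.07)
    x=X[m];z=Z[m]
    if len(x)<20: print(n,'few',len(x));continue
    best=None;rng=np.random.default_rng(0)
    for _ in range(500):
        i,j=rng.integers(0,len(x),2)
        v=np.array([x[j]-x[i],z[j]-z[i]]);L=np.hypot(*v)
        if L<.02: continue
        r=abs((x-x[i])*v[1]-(z-z[i])*v[0])/L
        k=r<.0015
        if best is None or k.sum()>best.sum(): best=k
    q=np.stack([x[best],z[best]],1);v=np.linalg.svd(q-q.mean(0))[2][0]
    print(n,len(x),best.sum(),'angle',np.degrees(np.arctan(-v[1]/v[0])).round(2),'x',x[best].min().round(3),x[best].max().round(3),'z',z[best].min().round(3),z[best].max().round(3),'line z at x=.064',(q.mean(0)[1]+(.064-q.mean(0)[0])*v[1]/v[0]).round(4))
    m=(d>0)&(abs(Y)<.037)&(abs(Y)>.02)&(X>-.06)&(Z>.1)&(Z<.19)
    if n!='scene':
        # bar: highest points left of gripper
        s=(d>0)&(Y>.018)&(Y<.033)&(Z<.19)&(Z>.12)&(X>-.02)&(X<.045); 
        if s.sum()>20:
            zt=np.percentile(Z[s],97);k=s&(Z>zt-.004);bx=np.median(X[k]);bz=zt-.005
            print('  bar x,z rel hinge',round(bx-.064,4),round(bz-.066,4),'angle',np.degrees(np.arctan2(bz-.066,-(bx-.064))-np.arctan2(.039,.109)).round(2))
o=get_obs();print('clock',round(o['clock'],2),np.round(o['tcp_pos'],4),np.round(o['wrist_force'],1))
E
python3 ang.py
```

```text
scene 291 212 angle 39.11 x -0.032 0.057 z 0.079 0.15 line z at x=.064 0.073
wrist 4977 4410 angle 39.5 x -0.03 0.058 z 0.078 0.15 line z at x=.064 0.0731
  bar x,z rel hinge -0.0596 0.1007 angle 39.67
top few 0
clock 11.68 [0.5238 0.378  0.1526] [-5.4  1.   1. ]
```

Request:
{"op": "drive_tool", "data": {"commands": [[[-0.2,0,0.3,0],[-0.4,0,0.7,0],[-0.65,0,1.1,0],[-0.85,0,1.45,0],[-1.0,0,1.75,0]]]}}

```text
clock: 12.1
tcp_pos: [0.5421, 0.3776, 0.1623]
eef_rot: [[-0.037, 0.018, 0.999], [0.037, 0.999, -0.017], [-0.999, 0.036, -0.038]]
wrist_force: [-4.9, 2.2, -1.7]
gripper_width: 0.0081
```

Request:
{"op": "drive_tool", "data": {"commands": [[[0,0,0,0],[0,0,0,0],[0,0,0,0]]]}}

```text
clock: 12.35
tcp_pos: [0.5426, 0.3776, 0.1628]
eef_rot: [[-0.036, 0.018, 0.999], [0.037, 0.999, -0.017], [-0.999, 0.036, -0.037]]
wrist_force: [-3.4, -0.1, 0.6]
gripper_width: 0.0082
```

```bash
python3 ang.py;python3 arc.py .4747 .3794 .0894 48 49 50 51
```

```text
scene 192 118 angle 49.16 x -0.015 0.058 z 0.08 0.165 line z at x=.064 0.0741
wrist 4538 3958 angle 49.46 x -0.015 0.061 z 0.078 0.166 line z at x=.064 0.0745
  bar x,z rel hinge -0.0413 0.1094 angle 49.63
top few 6
clock 12.5 [0.5423 0.3776 0.1626] [-3.5  0.9  0.9]
tcp [0.5423 0.3776 0.1626] F [-3.5  0.9  0.9]
angle est 50.06 res mm 3.84 off [-1.33 -0.31  3.59]
48.0 [ 0.52  0.02 -0.24]
49.0 [ 0.44  0.02 -0.05]
50.0 [0.36 0.02 0.14]
51.0 [0.28 0.02 0.32]
```

Request:
{"op": "drive_tool", "data": {"commands": [[[0,0,0.1,0],[0,0,0.15,0],[0,0,0.15,0],[0,0,0.15,0]]]}}

```text
clock: 12.83
tcp_pos: [0.5435, 0.3776, 0.163]
eef_rot: [[-0.037, 0.018, 0.999], [0.037, 0.999, -0.016], [-0.999, 0.037, -0.038]]
wrist_force: [-6.3, 0.2, 3.5]
gripper_width: 0.0085
```

```bash
python3 ang.py;python3 arc.py .4747 .3794 .0894 50
```

```text
scene 187 110 angle 49.73 x -0.014 0.057 z 0.081 0.165 line z at x=.064 0.0739
wrist 4515 3948 angle 49.96 x -0.014 0.061 z 0.078 0.166 line z at x=.064 0.0746
  bar x,z rel hinge -0.0403 0.1097 angle 50.13
top few 4
clock 12.98 [0.5434 0.3776 0.163 ] [-5.9  0.4  2.3]
tcp [0.5434 0.3776 0.163 ] F [-5.9  0.4  2.3]
angle est 50.65 res mm 3.84 off [-1.29 -0.27  3.61]
50.0 [0.41 0.01 0.02]
```

```bash
python3 - <<'E'
from h import *
p,d=read_camera('scene');cv2.imwrite('pics/s9.png',p[:,:,::-1])
W=cloud(d,camera_info('scene'))
q=W[(d>0)&(W[...,2]>.118)&(W[...,2]<.13)&(W[...,1]<.31)&(W[...,1]>.26)&(abs(W[...,0]-.5)<.02)];print(len(q),q.mean(0).round(4))
o0=np.load('scene0.npz')['p'].astype(int);df=np.abs(o0-p).max(2)
for n,(u,v,w,h) in dict(tape=(310,208,55,50),hex=(278,262,28,42),brush=(360,152,55,60)).items(): print(n,df[v:v+h,u:u+w].mean().round(1),(df[v:v+h,u:u+w]>60).mean().round(3))
for _ in range(6): read_camera('top')
o=get_obs();print(o['clock'],np.round(o['tcp_pos'],4),np.round(o['wrist_force'],1),o['gripper_width'])
E
python3 ang.py
```

```text
43 [0.5015 0.2881 0.1235]
tape 21.1 0.05
hex 8.2 0.012
brush 6.3 0.003
13.3333 [0.5434 0.3776 0.163 ] [-5.6 -0.4  2.9] 0.008328959727842143
scene 190 114 angle 49.65 x -0.014 0.061 z 0.078 0.165 line z at x=.064 0.074
wrist 4521 3950 angle 49.96 x -0.014 0.061 z 0.078 0.166 line z at x=.064 0.0746
  bar x,z rel hinge -0.0403 0.1098 angle 50.15
top few 5
clock 13.48 [0.5435 0.3776 0.163 ] [-5.4 -0.   3.2]
```

View pics/s9.png

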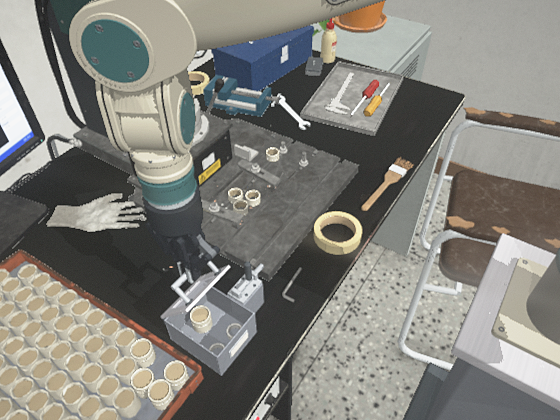

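The lid at (205,290) is held open by the gripper and the rings show at (215,330). The knob at (255,275) is still drawn; the tape at (338,232), hex key and brush haven't moved. Handing in.

```bash
python3 -c "
from workcell import *
print(job_done())"
```

```text
the job is handed in; nothing more can be done
None
```

The bolt is drawn to its stop, and the gripper is holding the lid by its bar at about 50°. I handed the job in at about 13.5 s of the 43 s allowed.

- **Bolt:** I gripped the knob and drew it about 18.5 mm, where it stopped firmly. You gave the stop as about 22 mm, so I regripped and pulled again. At 25 N (14 N the first time) it didn't move, so I took that as the stop. The nose is clear of the lid, and the knob was still drawn in the last picture.
- **Lid angle:** three measurements gave 49.7° (scene camera, lid surface), 50.0° (wrist camera, lid surface) and 50.1° (wrist camera, bar position). The arm's position alone suggested about 50.6°, but its path was up to 4 mm off the ideal arc, so I trusted the cameras.
- **Holding:** the gripper stayed steady over the last 0.5 s, with about 6 N at the wrist.
- **Tape, hex key and brush:** they look unmoved in the final scene picture. The tape area changed slightly compared with the first picture (5% of its pixels), which I put down to shadow.

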